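# Ready the glue-up jig and hold the cap rail over its dowels

### The arm

A 7-joint arm with a two-finger parallel gripper is mounted at the origin on the work surface. World frame = base frame: x ahead of the robot, y to its left, z up, the work surface at z = 0. Lengths are in m, angles in degrees, forces in N, time in s.
With the tool pointing down it reaches from about 0.4 to 0.925 m from the base axis. Payload 4.1 kg.
Tool frame: the origin (TCP) lies on the centre line of the jaws, within the pads' length; the fingertips stand 11 mm ahead of it and the grasp point (between the pads) lies 8 mm behind it; z points along the fingers, y is the line along which they close (so a half turn about z gives the same grasp; the last joint's range is limited). The gripper opens to 85 mm and grips with 20 to 120 N. Pads are 22 mm wide; open, the fingers measure 114 mm over their backs; the gripper's body (76 mm by 85 mm) begins 54 mm behind the grasp point. The pads swing forward as they close: fully open they stand 13 mm farther back than shut.
Start: joints at [63.083, 22.827, 2.584, 88.041, -1.071, 69.15, -2.905], TCP at [0.236, -0.606, 0.242] pointing down, gripper open.
Joint ranges: [-161.44, 161.44], [-28.35, 127.94], [-78.24, 83.42], [0, 140.83], [-78.03, 258.03], [13.02, 114.36], [-168.23, 168.23]. Speed limits (degrees/s): [147.25, 147.25, 180, 180, 180, 180, 180].

### API

Orientations are given as a 3x3 rotation matrix whose columns are the frame's x, y, z axes.
In Python, from plant import r, optics gives the robot as it stands.
- The arm moves only by the tool servo_tool, never from a script. Its argument "targets" is a list of rows, each an object of numbers: "dx", "dy", "dz": the shift along the tool's x, y, z in mm; "ax", "ay", "az": the turn, a rotation vector about the tool's x, y, z in degrees. A call has 1 to 8 rows; each row shifts and turns the commanded pose from where the row before left it, along the tool's axes as they then stand; what a row does not reach is not made up. A row lasts 1/10 s, in which the tool goes at most 50 mm and 8.59 degrees, less where a joint would pass 70% of its speed; a pose out of reach is approached as far as the arm can. A call with a gripper value outside its range is refused whole. "grip" is the closure in counts, from 0 (fully open) to 255 (shut), set as the call begins (left out, the last holds). The fingers move at their own pace and stop on an object; "grip_force" is the grip in N (left out, the last holds). Time passes only in rows, so rows that do not move let the fingers close. It gives the time, the measured TCP pose, the force, the opening and the grip force at its end, in the units of the state.
- r.get_state(): the state, without advancing time (a new reading comes with each control period).
- optics.read_camera(name): name is "scene" or "top" or "wrist"; returns a dict with "img" (420x560x3 uint8, red, green, blue), "mtx" (3x3 intrinsics, pixels), "rvec" (rotation vector, rad) and "tvec" (3), from world to camera coordinates, as OpenCV has them; the wrist camera has in their place "tool_from_camera" (4x4, takes a point from camera to tool coordinates, whose origin is the TCP and whose axes are the flange's). Camera axes: x right, y down, z forward; pixel columns grow to the right and rows downward; lengths in m; the calibration is good to about 2 mm. The wrist camera is an equidistant fisheye: a pixel r from the principal point sees the ray r / f radians off the axis. A picture is of the moment at which its call begins: read the wrist's pose just before it. There is no depth.
- r.job_done(): hands the job in; it is judged then, once.
The state is a dict: "time_s": time; "q": joint angles; "dq": joint speeds; "tau": joint torques, N m; "tool_pos": TCP position; "eef_rot": TCP orientation; "wrist_force": force on the tool from outside, world axes, zero at the start; "wrist_torque": the same for the moment, N m; "finger_gap": finger opening in m; "finger_force": force on a finger pad.
Only numpy, scipy, OpenCV 4.12 (cv2) and the standard library are available. Lean on these libraries where they do the work, as an engineer would, in place of code of your own. Each camera call takes 0.05 s, during which the arm holds its last target. There are 200 camera calls.

### The job

Get the cam-clamp jig ready for gluing: first push the cross handle with the square bore fully down onto the square steel spindle of the cam and let go of it. Then pick up the long wooden cap rail with the two holes, carry it across clear of the tool tote and the jig's end stops that stand in the way, and hold it level and still about 15 mm above the two dowels of the lower rail, each hole straight over its dowel, without the cap rail ever touching the jig, so that I can brush on glue. Finish while still holding it there, with the handle still fully down on the spindle, and leave everything else on the bench where it is.

Things in the scene. Friction and masses are not known exactly. Their poses are not given: they have to be found in the camera images.
- jig: Fixed grey jig board 220 (x) x 270 (y) x 18 mm; origin under its centre, on the bench, x away from the robot, z up. In mm: lower rail 30 x 180 centred at x 45, top z 48; 12 mm dowels at x 45, y -50 and 50, tops z 66; end stops 50 x 18 at x 45, y -120 and 120, tops z 98, 222 apart inside; fence x 63 to 81, top z 44; pressure pad x -24 to 28, y -60 to 60, top z 37; cam spindle at x -65, y 0.
- dowels (a point): Point midway between the two dowel tops, at their height (66 mm above the bench). Axes as the jig's: the dowels lie 50 mm to either side along y; z up. The cap rail's underside must hover above this point with the rail's long axis along this y.
- spindle (a point): Foot of the upright 14 x 14 mm square steel spindle, on its axis, on the 30 mm round shoulder (40 mm above the bench) where the handle rests. x, y square to its faces, z up. It rises 28 mm from here, the top 3 mm stepped in to 11 mm wide. Its cam (lower, 29 mm radius) turns about z with stiff friction (0.2 N m) and starts up to 40 degrees either way from the jig; no need to turn it.
- handle: Loose steel cross handle, about 220 g: square hub 34 x 34 x 40 mm high, standing upright, with a vertical 16 x 16 mm square bore right through, parallel to its faces, chamfered. Round 12 mm arms along +x and -x, 22 mm above the underside, end in 18 mm balls (114 mm overall). Origin at the centre of the underside, z up. Grip the hub faces across y. Fits the spindle at any quarter turn.
- rail: Cap rail: loose pale wooden bar 180 (x) x 30 (y) x 35 (z) mm, about 100 g, lying on the bench, with two 14 mm holes right through it vertically at x = -50 and +50 mm. Origin at the centre of the underside, x along its length, z up. Either way round is right.
- offcut: Bystander: shorter wooden bar without holes, 110 (x) x 30 x 35 mm; it may lie in either of the two places where the cap rail may lie. Origin at the centre of the underside.
- tape: Bystander: paper tape roll, ring of 90 mm outside and 68 mm inside diameter, 24 mm high; it may lie in either of the two places where the handle may stand. Origin at the centre of the underside.
- tote: Bystander and obstacle: black open tool tote 200 (x) x 90 (y) mm, walls 60 mm high, with a bar handle along x over its middle, top at 126 mm; it stands between the rails and the jig. Origin at the centre of the underside.
- glue: Bystander: white glue bottle, 56 mm diameter, 170 mm high. Origin at the centre of the underside.
- tin: Bystander: steel tin, 84 mm diameter, 100 mm high. Origin at the centre of the underside.
- screwdriver: Bystander: black screwdriver lying at the far edge, handle towards its own -x.
- sander: Bystander: cork sanding block 100 x 60 x 40 mm. Origin at the centre of the underside.

How it is judged:
By the outcome, as a careful person would: the job done as asked, in the order asked, and still so for the second after the job is handed in, while the arm keeps its last pose, push and grip.
It also fails if it takes over 58 s, if anything falls off the work surface, if the arm or the gripper's body presses on something with over 40 N, if the wrist force passes 120 N, or if a joint passes its speed limit or range.

## Working session

There is one attempt and no reset: what is moved stays moved. The work goes in short steps, Python scripts to look and compute and a tool call to move; the robot and the scene stay as the last step left them, time stands still between calls to the robot, and variables do not carry over. Pictures are saved under pics/ and viewed, at most 10 in all, crops included, and the job is handed in when it is done.

Besides the shell and the picture viewer there is one more tool, called after "Emit:" by a JSON object that holds its "name" and its "arguments", one argument or row to a line. servo_tool: Moves the arm, as the interface text tells. Its arguments: {"type":"object","properties":{"targets":{"type":"array","items":{"type":"object","properties":{"dx":{"type":"number"},"dy":{"type":"number"},"dz":{"type":"number"},"ax":{"type":"number"},"ay":{"type":"number"},"az":{"type":"number"}}}},"grip":{"type":"number"},"grip_force":{"type":"number"}},"required":["targets"]}

```bash
ls; mkdir -p pics; cat > h.py <<'E'
import numpy as np, cv2
from plant import r, optics
def cam(n):
    return optics.read_camera(n)
def ray(c,uv):
    R,_=cv2.Rodrigues(np.array(c['rvec'],float)); t=np.array(c['tvec'],float).ravel()
    p=np.c_[np.atleast_2d(np.array(uv,float)),np.ones(len(np.atleast_2d(uv)))]
    d=(np.linalg.inv(c['mtx'])@p.T).T@R
    return -R.T@t,d
def plane(c,uv,z):
    o,d=ray(c,uv); return o+d*((z-o[2])/d[:,2])[:,None]
E
python3 - <<'E'
from h import *
import pickle
s=r.get_state(); print({k:np.round(v,3) for k,v in s.items()})
D={}
for n in("scene","top","wrist"):
    c=cam(n); D[n]=c; cv2.imwrite(f"pics/{n}0.png",c['img'][:,:,::-1])
    print(n,c['mtx'],c.get('rvec'),c.get('tvec'),c.get('tool_from_camera'))
pickle.dump(D,open('d0.pkl','wb'))
E
```

```text
pics
{'time_s': np.float64(0.0), 'q': array([63.081, 22.873,  2.582, 88.114, -1.071, 69.149, -2.905]), 'dq': array([-0.015, -0.017, -0.001, -0.019, -0.045,  0.007,  0.036]), 'tau': array([ 0.0000e+00, -4.7512e+01,  1.3650e+00, -2.5422e+01,  1.2000e-02,
        1.0000e-02,  0.0000e+00]), 'tool_pos': array([ 0.235, -0.605,  0.241]), 'eef_rot': array([[ 0.932,  0.362, -0.001],
       [ 0.362, -0.932,  0.002],
       [-0.   , -0.002, -1.   ]]), 'wrist_force': array([-0.635,  0.053, -0.206]), 'wrist_torque': array([-0.001,  0.004, -0.022]), 'finger_force': np.float64(0.0), 'finger_gap': np.float64(0.086)}
scene [[475.97185891   0.         277.26246357]
 [  0.         475.97185891 208.74740531]
 [  0.           0.           1.        ]] [ 2.27488315  0.61398665 -0.23720584] [-0.4306077  -0.1848433   1.76366322] None
top [[403.73654019   0.         278.30276513]
 [  0.         403.73654019 206.48998288]
 [  0.           0.           1.        ]] [ 2.17916634 -2.22448301  0.06969907] [-0.06099122  0.51178803  1.09321499] None
wrist [[325.1922621    0.         282.49806883]
 [  0.         325.1922621  213.80007953]
 [  0.           0.           1.        ]] None None [[-6.73170555e-04 -9.65817585e-01 -2.59221796e-01  6.60267052e-02]
 [ 9.99999760e-01 -6.92937471e-04 -1.51190913e-05 -5.79373155e-04]
 [-1.65022211e-04 -2.59221744e-01  9.65817819e-01 -1.32579905e-01]
 [ 0.00000000e+00  0.00000000e+00  0.00000000e+00  1.00000000e+00]]
```

View pics/top0.png

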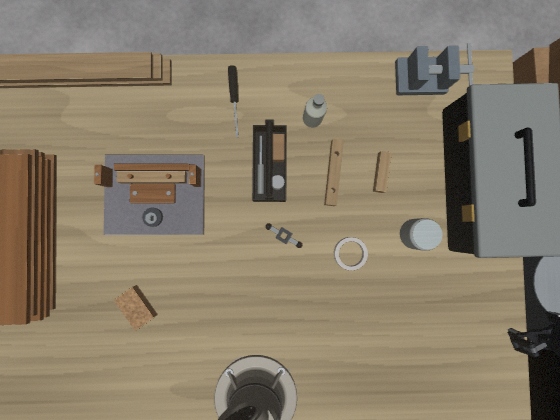

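View pics/scene0.png

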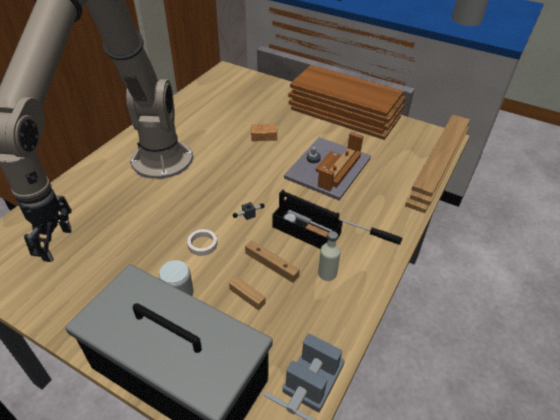

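The top view shows the handle at about (284,235), cap rail at (334,172), tote at (269,163), spindle at (152,217) and dowels at (127,177) and (170,177). The scene view shows the handle at (249,211) and the rail at (272,260).

```bash
python3 - <<'E'
from h import *
import pickle
D=pickle.load(open('d0.pkl','rb'));t=D['top'];s=D['scene']
def tri(a,b):
    o1,d1=ray(t,a);o2,d2=ray(s,b);d1=d1[0];d2=d2[0]
    k=np.linalg.lstsq(np.c_[d1,-d2],o2-o1,rcond=None)[0]
    return (o1+d1*k[0]+o2+d2*k[1])/2
P=dict(hand=(284,235,.03),ball1=(268,227,.022),ball2=(299,244,.022),rail=(334,172,.035),railA=(338,140,.035),railB=(331,205,.035),hole1=(337,153,.035),hole2=(332,190,.035),spin=(152,217,.06),dA=(127,177,.066),dB=(170,177,.066),j1=(104,234,.018),j2=(204,235,.018),j3=(205,155,.018),j4=(106,155,.018),tote=(269,163,.1),tin=(425,230,.1),tape=(351,254,.024))
for k,v in P.items(): print(k,plane(t,v[:2],v[2])[0].round(3))
print('hand',tri((284,235),(249,211)).round(3),'rail',tri((334,172),(272,260)).round(3),'spin',tri((152,217),(314,154)).round(3))
E
```

```text
hand [ 0.432 -0.085  0.03 ]
ball1 [ 0.455 -0.042  0.022]
ball2 [ 0.407 -0.125  0.022]
rail [ 0.6   -0.224  0.035]
railA [ 0.687 -0.237  0.035]
railB [ 0.51  -0.213  0.035]
hole1 [ 0.651 -0.233  0.035]
hole2 [ 0.551 -0.217  0.035]
spin [0.487 0.26  0.06 ]
dA [0.593 0.322 0.066]
dB [0.591 0.21  0.066]
j1 [0.445 0.402 0.018]
j2 [0.437 0.132 0.018]
j3 [0.656 0.126 0.018]
j4 [0.661 0.396 0.018]
tote [ 0.617 -0.049  0.1  ]
tin [ 0.439 -0.44   0.1  ]
tape [ 0.377 -0.265  0.024]
hand [ 0.435 -0.084  0.019] rail [ 0.604 -0.225  0.021] spin [0.491 0.268 0.04 ]
```

View pics/wrist0.png

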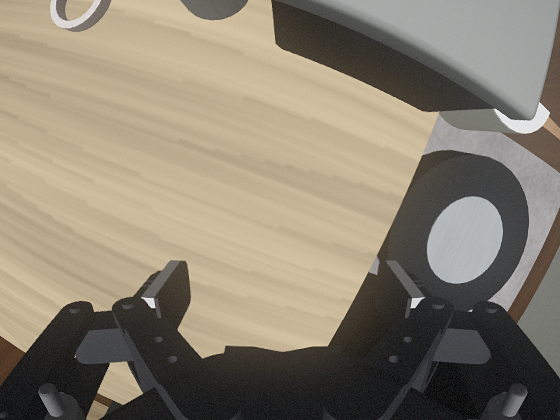

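The wrist view only shows bare bench and the toolbox, with the tape at (80,10). I'll set out for the handle.

Emit:
{"name": "servo_tool", "arguments": {
  "targets": [
    {"dx": 31, "dy": -34, "dz": 3},
    {"dx": 31, "dy": -34, "dz": 3},
    {"dx": 31, "dy": -34, "dz": 3},
    {"dx": 31, "dy": -34, "dz": 3},
    {"dx": 31, "dy": -34, "dz": 3},
    {"dx": 31, "dy": -34, "dz": 3},
    {"dx": 31, "dy": -34, "dz": 3},
    {"dx": 31, "dy": -34, "dz": 3}
  ]
}}

```text
$.targets[0]: bad value
```

Emit:
{"name": "servo_tool", "arguments": {
  "targets": [
    {"dx": 31, "dy": -35, "dz": 3},
    {"dx": 31, "dy": -35, "dz": 3},
    {"dx": 31, "dy": -35, "dz": 3},
    {"dx": 31, "dy": -35, "dz": 3},
    {"az": -8},
    {"az": -8},
    {"az": -8},
    {"az": -8}
  ]
}}

```text
$.targets[0]: bad value
```

Emit:
{"name": "servo_tool", "arguments": {
  "targets": [
    {"az": -7},
    {}
  ]
}}

```text
$.targets[0]: bad value
```

```bash
cat >> h.py <<'E'
def wrist(name):
    s=r.get_state(); c=cam("wrist"); cv2.imwrite(f"pics/{name}.png",c['img'][:,:,::-1])
    w=dict(img=c['img'],K=np.array(c['mtx']),T=np.array(c['tool_from_camera']),p=np.array(s['tool_pos']),R=np.array(s['eef_rot']))
    import pickle; pickle.dump(w,open(f'{name}.pkl','wb')); return w
def wray(w,uv):
    uv=np.atleast_2d(np.array(uv,float)); x=(uv-w['K'][:2,2])/w['K'][0,0]
    th=np.linalg.norm(x,axis=1)+1e-9; d=np.c_[x*(np.sin(th)/th)[:,None],np.cos(th)]
    A=w['R']@w['T'][:3,:3]; return w['p']+w['R']@w['T'][:3,3], d@A.T
def wplane(w,uv,z):
    o,d=wray(w,uv); return o+d*((z-o[2])/d[:,2])[:,None]
def wtri(w1,a,w2,b):
    o1,d1=wray(w1,a);o2,d2=wray(w2,b);d1=d1[0];d2=d2[0]
    k=np.linalg.lstsq(np.c_[d1,-d2],o2-o1,rcond=None)[0]
    p,q=o1+d1*k[0],o2+d2*k[1]; return (p+q)/2,np.linalg.norm(p-q)
def totool(w,P): return (np.array(P)-w['p'])@w['R']*1000
def yaw(w): return np.degrees(np.arctan2(w['R'][1,0],w['R'][0,0]))
E
python3 - <<'E'
from h import *
w=wrist("w1"); print(w['p'].round(4),yaw(w), w['R'].round(3)[2],r.get_state()['time_s'])
E
```

```text
[ 0.2354 -0.6054  0.2415] 21.248053247871724 [-0.    -0.001 -1.   ] 0.2
```

View pics/w1.png

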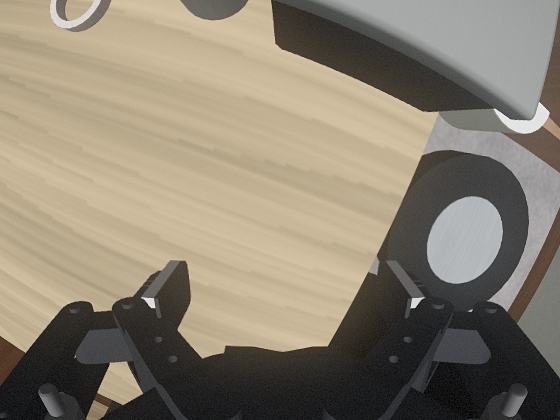

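The moves were refused: every row needs all six numbers. The arm hasn't moved, so the picture is unchanged.

Emit:
{"name": "servo_tool", "arguments": {
  "targets": [
    {"dx": 31, "dy": -34, "dz": 3, "ax": 0, "ay": 0, "az": 0},
    {"dx": 31, "dy": -34, "dz": 3, "ax": 0, "ay": 0, "az": 0},
    {"dx": 31, "dy": -34, "dz": 3, "ax": 0, "ay": 0, "az": 0},
    {"dx": 31, "dy": -34, "dz": 3, "ax": 0, "ay": 0, "az": 0},
    {"dx": 31, "dy": -34, "dz": 3, "ax": 0, "ay": 0, "az": 0},
    {"dx": 31, "dy": -34, "dz": 3, "ax": 0, "ay": 0, "az": 0},
    {"dx": 31, "dy": -34, "dz": 3, "ax": 0, "ay": 0, "az": 0},
    {"dx": 31, "dy": -34, "dz": 3, "ax": 0, "ay": 0, "az": 0}
  ]
}}

```text
time_s: 1.0
tool_pos: [0.3684, -0.2606, 0.2183]
eef_rot: [[0.932, 0.362, 0.0], [0.362, -0.932, -0.001], [0.0, 0.001, -1.0]]
wrist_force: [-0.1, 0.1, -0.0]
finger_gap: 0.0856
finger_force: 0.0
```

Emit:
{"name": "servo_tool", "arguments": {
  "targets": [
    {"dx": 31, "dy": -35, "dz": 3, "ax": 0, "ay": 0, "az": 0},
    {"dx": 31, "dy": -35, "dz": 3, "ax": 0, "ay": 0, "az": 0},
    {"dx": 31, "dy": -35, "dz": 3, "ax": 0, "ay": 0, "az": 0},
    {"dx": 31, "dy": -35, "dz": 3, "ax": 0, "ay": 0, "az": 0},
    {"dx": 0, "dy": 0, "dz": 0, "ax": 0, "ay": 0, "az": -8},
    {"dx": 0, "dy": 0, "dz": 0, "ax": 0, "ay": 0, "az": -8},
    {"dx": 0, "dy": 0, "dz": 0, "ax": 0, "ay": 0, "az": -8},
    {"dx": 0, "dy": 0, "dz": 0, "ax": 0, "ay": 0, "az": -8}
  ]
}}

```text
time_s: 1.8
tool_pos: [0.4328, -0.0869, 0.2062]
eef_rot: [[0.593, 0.805, -0.0], [0.805, -0.593, -0.0], [-0.0, -0.0, -1.0]]
wrist_force: [1.2, 0.3, -0.3]
finger_gap: 0.0855
finger_force: 0.0
```

Emit:
{"name": "servo_tool", "arguments": {
  "targets": [
    {"dx": 0, "dy": 0, "dz": 0, "ax": 0, "ay": 0, "az": -7},
    {"dx": 0, "dy": 0, "dz": 0, "ax": 0, "ay": 0, "az": 0},
    {"dx": 0, "dy": 0, "dz": 0, "ax": 0, "ay": 0, "az": 0}
  ]
}}

```text
time_s: 2.1
tool_pos: [0.4328, -0.0871, 0.2062]
eef_rot: [[0.498, 0.867, -0.0], [0.867, -0.498, -0.0], [-0.0, -0.0, -1.0]]
wrist_force: [0.5, -0.2, 0.1]
finger_gap: 0.0854
finger_force: 0.0
```

```bash
python3 - <<'E'
from h import *
w=wrist("w2"); print(w['p'].round(4),yaw(w), w['R'].round(3)[2],r.get_state()['time_s'],r.get_state()['q'])
E
```

```text
[ 0.4328 -0.0871  0.2062] 60.10091620565628 [-0. -0. -1.] 2.15 [ 27.92314553   4.01646632 -23.03068672 117.09596679   1.83965936
  59.2208254  -25.87407713]
```

View pics/w2.png

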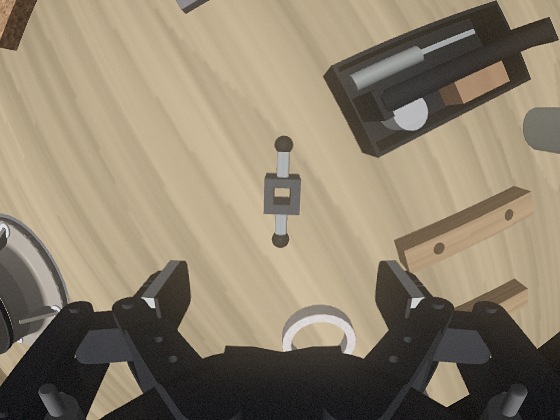

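The handle lies straight ahead: balls at (284,145) and (281,240), hub top around (282,193). The rail holes are at (439,248) and (509,214).

```bash
python3 - <<'E'
from h import *
import pickle
w=pickle.load(open('w2.pkl','rb'))
g=cv2.cvtColor(w['img'],cv2.COLOR_RGB2HSV)
roi=np.zeros(g.shape[:2],np.uint8); roi[125:258,250:315]=1
def blob(m):
    n,l,st,c=cv2.connectedComponentsWithStats(m.astype(np.uint8)*roi)
    for i in np.argsort(-st[1:,4])[:4]+1:
        if st[i,4]>30: print(st[i],c[i].round(1), totool(w,wplane(w,c[i],.022)).round(1))
print('dark');blob((g[...,2]<75))
print('nonwood');blob((g[...,1]<60)&(g[...,2]<200))
m=((g[...,1]<60)&(g[...,2]<110)).astype(np.uint8)*roi
m=cv2.morphologyEx(m,cv2.MORPH_CLOSE,np.ones((9,9)))
m=cv2.morphologyEx(m,cv2.MORPH_OPEN,np.ones((23,23)))
cs,_=cv2.findContours(m,0,2)
for c in cs: R=cv2.minAreaRect(c);print(R,totool(w,wplane(w,R[0],.04)),totool(w,wplane(w,R[0],.02)))
for b in [(284,145),(281,240)]: print(totool(w,wplane(w,b,.022)).round(1))
for b in [(439,248),(509,214)]: print(wplane(w,b,.035).round(4))
E
```

```text
dark
nonwood
[ 263  138   38  107 2017] [281.6 192.8] [[  2.8  -1.  184.2]]
[[ 50.2   1.4 184.2]]
[[-46.8  -1.7 184.2]]
[[ 0.5534 -0.2187  0.035 ]]
[[ 0.653  -0.2319  0.035 ]]
```

Emit:
{"name": "servo_tool", "arguments": {
  "targets": [
    {"dx": 2, "dy": 0, "dz": 20, "ax": 0, "ay": 0, "az": 2},
    {"dx": 0, "dy": 0, "dz": 40, "ax": 0, "ay": 0, "az": 0},
    {"dx": 0, "dy": 0, "dz": 40, "ax": 0, "ay": 0, "az": 0},
    {"dx": 0, "dy": 0, "dz": 0, "ax": 0, "ay": 0, "az": 0},
    {"dx": 0, "dy": 0, "dz": 0, "ax": 0, "ay": 0, "az": 0}
  ]
}}

```text
time_s: 2.65
tool_pos: [0.434, -0.0852, 0.1066]
eef_rot: [[0.527, 0.85, -0.001], [0.85, -0.527, 0.0], [-0.0, -0.001, -1.0]]
wrist_force: [0.5, 0.1, 0.8]
finger_gap: 0.0853
finger_force: 0.0
```

```bash
python3 - <<'E'
from h import *
w=wrist("w3"); print(w['p'].round(4),yaw(w))
g=cv2.cvtColor(w['img'],cv2.COLOR_RGB2HSV)
roi=np.zeros(g.shape[:2],np.uint8); roi[60:300,220:345]=1
m=((g[...,1]<60)&(g[...,2]<200)).astype(np.uint8)*roi
n,l,st,c=cv2.connectedComponentsWithStats(m)
for i in np.argsort(-st[1:,4])[:3]+1: print(st[i],c[i])
i=np.argmax(st[1:,4])+1
m=(l==i)
for v in range(st[i,1],st[i,1]+st[i,3],8):
    x=np.where(m[v])[0]; print(v,x.min(),x.max(),len(x))
E
```

```text
[ 0.434  -0.0852  0.1066] 58.211995670713556
[ 249  145   75  153 5090] [282.24007859 224.0280943 ]
[296 178  16  12  41] [303.31707317 184.34146341]
[324 288   8  12  35] [327.4        292.97142857]
145 278 282 3
153 271 290 16
161 275 288 10
169 273 295 22
177 252 295 25
185 256 291 25
193 252 290 21
201 250 309 53
209 255 310 56
217 255 309 55
225 255 311 34
233 255 308 54
241 256 308 53
249 255 308 54
257 256 310 54
265 274 305 25
273 274 315 24
281 273 317 24
289 273 322 16
297 280 282 3
```

```bash
python3 - <<'E'
from h import *
import pickle
a=pickle.load(open('w2.pkl','rb'));b=pickle.load(open('w3.pkl','rb'))
for p,q in [((284,145),(280.5,154)),((281,240),(280.5,288))]:
    P,e=wtri(a,p,b,q); print(P.round(4),e.round(4),totool(b,P).round(1))
print(totool(b,wplane(b,[(255.5,235),(309,235),(282.2,154),(281,288)],.022)).round(1))
print(totool(b,wplane(b,[(255.5,235),(309,235)],.04)).round(1))
E
```

```text
[ 0.4582 -0.0444  0.0045] 0.0017 [ 47.5  -0.8 102.1]
[ 0.4082 -0.125   0.0264] 0.0016 [-47.4  -0.8  80.2]
[[ -7.5 -19.2  84.6]
 [ -7.6  18.6  84.6]
 [ 49.2  -0.3  84.6]
 [-49.7  -1.3  84.6]]
[[ -1.4 -17.6  66.6]
 [ -1.4  17.   66.6]]
```

Hub width at 40 mm comes out as 34.6, so the height is confirmed and it is centred. Descend and grip.

Emit:
{"name": "servo_tool", "arguments": {
  "targets": [
    {"dx": 0, "dy": 0, "dz": 30, "ax": 0, "ay": 0, "az": 0},
    {"dx": 0, "dy": 0, "dz": 30, "ax": 0, "ay": 0, "az": 0},
    {"dx": 0, "dy": 0, "dz": 18, "ax": 0, "ay": 0, "az": 0},
    {"dx": 0, "dy": 0, "dz": 8, "ax": 0, "ay": 0, "az": 0},
    {"dx": 0, "dy": 0, "dz": 0, "ax": 0, "ay": 0, "az": 0}
  ]
}}

```text
time_s: 3.2
tool_pos: [0.435, -0.0855, 0.0211]
eef_rot: [[0.527, 0.85, 0.001], [0.85, -0.527, -0.0], [0.0, 0.001, -1.0]]
wrist_force: [0.6, 0.6, 0.1]
finger_gap: 0.0856
finger_force: 0.0
```

Emit:
{"name": "servo_tool", "arguments": {
  "targets": [
    {"dx": 0, "dy": 0, "dz": 0, "ax": 0, "ay": 0, "az": 0},
    {"dx": 0, "dy": 0, "dz": 0, "ax": 0, "ay": 0, "az": 0},
    {"dx": 0, "dy": 0, "dz": 0, "ax": 0, "ay": 0, "az": 0},
    {"dx": 0, "dy": 0, "dz": 0, "ax": 0, "ay": 0, "az": 0},
    {"dx": 0, "dy": 0, "dz": 0, "ax": 0, "ay": 0, "az": 0},
    {"dx": 0, "dy": 0, "dz": 0, "ax": 0, "ay": 0, "az": 0},
    {"dx": 0, "dy": 0, "dz": 0, "ax": 0, "ay": 0, "az": 0},
    {"dx": 0, "dy": 0, "dz": 0, "ax": 0, "ay": 0, "az": 0}
  ],
  "grip": 255,
  "grip_force": 60
}}

```text
time_s: 4.0
tool_pos: [0.4344, -0.0854, 0.0212]
eef_rot: [[0.526, 0.85, 0.001], [0.85, -0.526, -0.001], [-0.0, 0.001, -1.0]]
wrist_force: [-1.2, 0.5, 6.8]
finger_gap: 0.0333
finger_force: 60.3
```

Emit:
{"name": "servo_tool", "arguments": {
  "targets": [
    {"dx": 0, "dy": 0, "dz": -20, "ax": 0, "ay": 0, "az": 0},
    {"dx": 0, "dy": 0, "dz": -40, "ax": 0, "ay": 0, "az": 0},
    {"dx": 0, "dy": 0, "dz": -40, "ax": 0, "ay": 0, "az": 0},
    {"dx": 10, "dy": -6, "dz": -40, "ax": 0, "ay": 0, "az": 0},
    {"dx": 33, "dy": -20, "dz": 0, "ax": 0, "ay": 0, "az": 0},
    {"dx": 34, "dy": -22, "dz": 0, "ax": 0, "ay": 0, "az": 0},
    {"dx": 34, "dy": -22, "dz": 0, "ax": 0, "ay": 0, "az": 0},
    {"dx": 34, "dy": -22, "dz": 0, "ax": 0, "ay": 0, "az": 0}
  ]
}}

```text
time_s: 4.8
tool_pos: [0.4314, 0.0876, 0.1604]
eef_rot: [[0.527, 0.85, 0.0], [0.85, -0.527, -0.001], [-0.0, 0.001, -1.0]]
wrist_force: [1.6, -0.2, -2.7]
finger_gap: 0.0331
finger_force: 60.5
```

Emit:
{"name": "servo_tool", "arguments": {
  "targets": [
    {"dx": 34, "dy": -22, "dz": 0, "ax": 0, "ay": 0, "az": 0},
    {"dx": 34, "dy": -22, "dz": 0, "ax": 0, "ay": 0, "az": 0},
    {"dx": 10, "dy": -4, "dz": 0, "ax": 0, "ay": 0, "az": 0},
    {"dx": 0, "dy": 0, "dz": 0, "ax": 0, "ay": 0, "az": 0},
    {"dx": 0, "dy": 0, "dz": 0, "ax": 0, "ay": 0, "az": 0}
  ]
}}

```text
time_s: 5.3
tool_pos: [0.432, 0.1764, 0.1598]
eef_rot: [[0.527, 0.85, -0.001], [0.85, -0.527, -0.002], [-0.002, -0.0, -1.0]]
wrist_force: [0.0, 0.0, -2.8]
finger_gap: 0.0329
finger_force: 60.3
```

```bash
python3 - <<'E'
from h import *
w=wrist("w4"); print(w['p'].round(4),yaw(w)); s=r.get_state(); print(s['finger_gap'],s['wrist_force'])
E
```

```text
[0.432  0.1764 0.1598] 58.19186499969155
0.03325767588257039 [ 0.14921448 -0.19781631 -1.44502298]
```

View pics/w4.png

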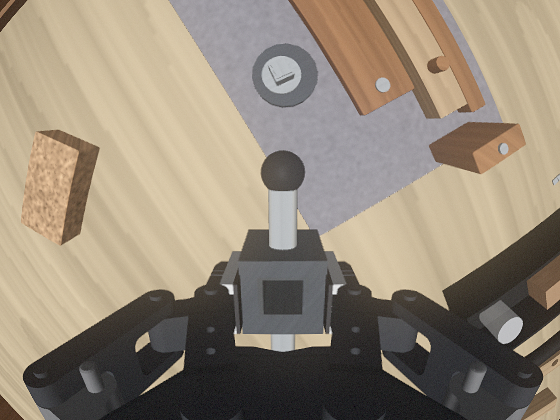

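Shows the handle held squarely (bore at (283,298), ball at (283,171)) and the spindle on its shoulder at about (283,73), the near dowel at (438,64). One enlarged crop of the spindle to get its turn.

```bash
python3 - <<'E'
import cv2
i=cv2.imread('pics/w4.png')[32:117,235:335]; cv2.imwrite('pics/c4.png',cv2.resize(i,None,fx=7,fy=7,interpolation=cv2.INTER_CUBIC))
E
```

```text
(no output)
```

View pics/c4.png

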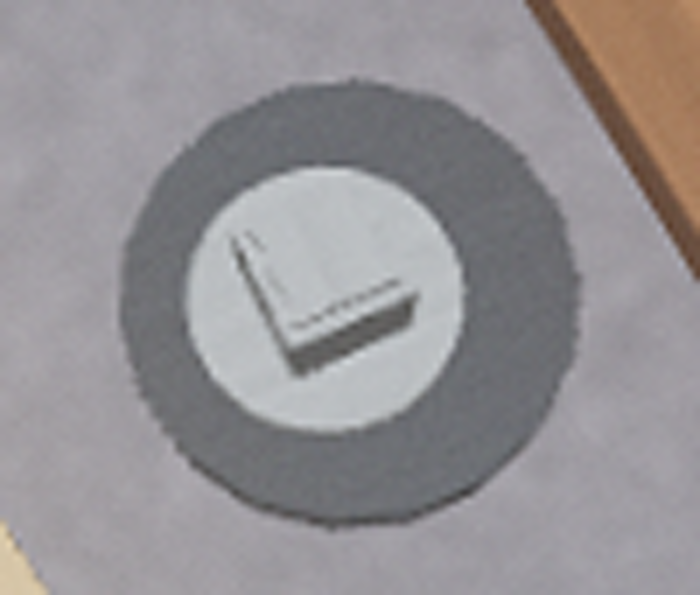

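The crop shows the shoulder disc centred at crop (325,298). The spindle's near corner is at (290,347), with its edges running to (418,292) and (233,238).

```bash
python3 - <<'E'
from h import *
import pickle
w=pickle.load(open('w4.pkl','rb'))
f=lambda u,v:(235+(u+.5)/7-.5,32+(v+.5)/7-.5)
T=lambda uv,z:totool(w,wplane(w,uv,z))[0].round(1)
print('foot',T(f(325,298),.04), wplane(w,f(325,298),.04))
A,B,C=[T(f(*p),.065) for p in [(290,347),(418,292),(233,238)]]
print(A,B,C,(B+C)/2,np.linalg.norm(B-A),np.linalg.norm(C-A))
for d in(B-A,C-A): print(np.degrees(np.arctan2(d[1],d[0])))
a,b,c=[T(f(*p),.068) for p in [(297,328),(403,282),(247,233)]]
print(a,b,c,(b+c)/2);
for d in(b-a,c-a): print(np.degrees(np.arctan2(d[1],d[0])))
E_=[T(f(*p),.04) for p in [(300,377),(413,328)]];d=E_[1]-E_[0];print(E_,np.degrees(np.arctan2(d[1],d[0])))
# shoulder by mask + ellipse
g=w['img'][32:117,235:335]; m=(g.min(2)>165).astype(np.uint8); m[:, :22]=0;m[:, 70:]=0
m=cv2.morphologyEx(m,cv2.MORPH_CLOSE,np.ones((15,15)))
cs,_=cv2.findContours(m,0,1); c=max(cs,key=cv2.contourArea); e=cv2.fitEllipse(c);print(e,T((e[0][0]+235,e[0][1]+32),.04))
E
```

```text
foot [108.8  -1.2 119.6] [[0.4881656  0.26927321 0.04      ]]
[99.6 -4.5 94.6] [105.2   8.   94.6] [110.8 -10.1  94.6] [108.    -1.05  94.6 ] 13.69707998078423 12.521980673998826
65.86762040541915
-26.565051177077983
[101.1  -3.8  91.6] [105.7   6.5  91.6] [110.8  -8.6  91.6] [108.25  -1.05  91.6 ]
65.93436841944269
-26.328293105170875
[array([ 99.9,  -3.9, 119.6]), array([105.4,   8.4, 119.6])] 65.90798047100967
((45.389198303222656, 42.87385177612305), (36.24272155761719, 40.517669677734375), 55.83399963378906) [108.2  -1.7 119.6]
```

Emit:
{"name": "servo_tool", "arguments": {
  "targets": [
    {"dx": 0, "dy": 0, "dz": 0, "ax": 0, "ay": 0, "az": -8},
    {"dx": 0, "dy": 0, "dz": 0, "ax": 0, "ay": 0, "az": -8},
    {"dx": 0, "dy": 0, "dz": 0, "ax": 0, "ay": 0, "az": -8},
    {"dx": 0, "dy": 0, "dz": 0, "ax": 0, "ay": 0, "az": -1},
    {"dx": 9, "dy": 22, "dz": 20, "ax": 0, "ay": 0, "az": 0},
    {"dx": 10, "dy": 23, "dz": 20, "ax": 0, "ay": 0, "az": 0},
    {"dx": 0, "dy": 0, "dz": 0, "ax": 0, "ay": 0, "az": 0},
    {"dx": 0, "dy": 0, "dz": 0, "ax": 0, "ay": 0, "az": 0}
  ]
}}

```text
time_s: 6.15
tool_pos: [0.4787, 0.1904, 0.1196]
eef_rot: [[0.121, 0.993, -0.002], [0.993, -0.121, -0.001], [-0.001, -0.002, -1.0]]
wrist_force: [0.3, -0.0, -2.4]
finger_gap: 0.0329
finger_force: 60.3
```

```bash
python3 - <<'E'
from h import *
import pickle
w=wrist("w5"); print(w['p'].round(4),yaw(w))
o=pickle.load(open('w4.pkl','rb'))
# handle bore in tool frame, from w4: plane tool z=-19mm
for uv in [(283,298),(283,171)]:
    oo,d=wray(o,uv); oo=(oo-o['p'])@o['R']; d=d[0]@o['R']
    for z in(-.019,-.001): print((oo+d*((z-oo[2])/d[2])).round(4))
i=cv2.imread('pics/w5.png')[30:170,200:380]
cv2.imwrite('pics/c5.png',cv2.resize(i,None,fx=4.2,fy=4.2,interpolation=cv2.INTER_CUBIC))
E
```

```text
[0.4787 0.1904 0.1196] 83.05899859746552
[ 0.001  0.    -0.019]
[-0.0093  0.0001 -0.001 ]
[ 0.0513  0.0001 -0.019 ]
[ 0.049   0.0001 -0.001 ]
```

View pics/c5.png

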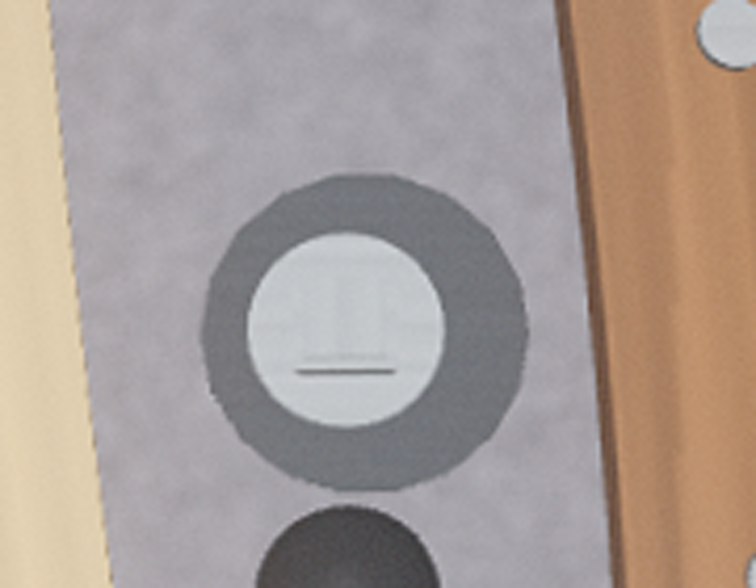

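The crop shows the spindle square to the tool: its near edge is a level line at crop (296–396,371) and the shoulder is centred at (346,330).

```bash
python3 - <<'E'
from h import *
import pickle
w=pickle.load(open('w5.pkl','rb'))
T=lambda u,v,z:totool(w,wplane(w,(200+(u+.5)/4.2-.5,30+(v+.5)/4.2-.5),z))[0].round(1)
print(T(346,330,.04),T(296,371,.065),T(396,371,.065),T(305,357,.068),T(386,357,.068))
E
```

```text
[79.5 -0.1 79.5] [72.3 -6.8 54.5] [72.3  6.7 54.4] [74.1 -5.5 51.5] [74.1  5.3 51.4]
```

Emit:
{"name": "servo_tool", "arguments": {
  "targets": [
    {"dx": 26, "dy": 0, "dz": 0, "ax": 0, "ay": 0, "az": 0},
    {"dx": 26, "dy": 0, "dz": 0, "ax": 0, "ay": 0, "az": 0},
    {"dx": 26, "dy": 0, "dz": 0, "ax": 0, "ay": 0, "az": 0},
    {"dx": 0, "dy": 0, "dz": 13, "ax": 0, "ay": 0, "az": 0},
    {"dx": 0, "dy": 0, "dz": 12, "ax": 0, "ay": 0, "az": 0},
    {"dx": 0, "dy": 0, "dz": 0, "ax": 0, "ay": 0, "az": 0},
    {"dx": 0, "dy": 0, "dz": 0, "ax": 0, "ay": 0, "az": 0}
  ]
}}

```text
time_s: 6.9
tool_pos: [0.4881, 0.2673, 0.0948]
eef_rot: [[0.119, 0.993, -0.001], [0.993, -0.119, -0.002], [-0.002, -0.001, -1.0]]
wrist_force: [0.3, 0.4, -2.9]
finger_gap: 0.033
finger_force: 60.5
```

```bash
python3 - <<'E'
from h import *
import pickle
w=pickle.load(open('w5.pkl','rb'));s=r.get_state();print((s['tool_pos']-w['p'])@w['R']*1000,s['eef_rot'][0],s['wrist_force'])
E
```

```text
[7.74784780e+01 3.20416335e-02 2.46145427e+01] [ 1.19318527e-01  9.92855597e-01 -9.23523615e-04] [ 0.26023962  0.42668712 -2.87976344]
```

Emit:
{"name": "servo_tool", "arguments": {
  "targets": [
    {"dx": 1, "dy": 0, "dz": 2, "ax": 0, "ay": 0, "az": 0},
    {"dx": 0, "dy": 0, "dz": 3, "ax": 0, "ay": 0, "az": 0},
    {"dx": 0, "dy": 0, "dz": 3, "ax": 0, "ay": 0, "az": 0},
    {"dx": 0, "dy": 0, "dz": 3, "ax": 0, "ay": 0, "az": 0}
  ]
}}

```text
time_s: 7.3
tool_pos: [0.4886, 0.2696, 0.0841]
eef_rot: [[0.118, 0.993, 0.0], [0.993, -0.118, -0.001], [-0.001, 0.0, -1.0]]
wrist_force: [0.3, -0.1, -1.8]
finger_gap: 0.0332
finger_force: 60.6
```

Emit:
{"name": "servo_tool", "arguments": {
  "targets": [
    {"dx": 0, "dy": 0, "dz": 3, "ax": 0, "ay": 0, "az": 0},
    {"dx": 0, "dy": 0, "dz": 3, "ax": 0, "ay": 0, "az": 0},
    {"dx": 0, "dy": 0, "dz": 3, "ax": 0, "ay": 0, "az": 0},
    {"dx": 0, "dy": 0, "dz": 0, "ax": 0, "ay": 0, "az": 0}
  ]
}}

```text
time_s: 7.7
tool_pos: [0.4882, 0.2696, 0.0746]
eef_rot: [[0.118, 0.993, -0.001], [0.993, -0.118, -0.001], [-0.001, -0.001, -1.0]]
wrist_force: [-0.0, -1.4, -2.2]
finger_gap: 0.0332
finger_force: 60.6
```

Emit:
{"name": "servo_tool", "arguments": {
  "targets": [
    {"dx": 0, "dy": 0, "dz": 4, "ax": 0, "ay": 0, "az": 0},
    {"dx": 0, "dy": 0, "dz": 4, "ax": 0, "ay": 0, "az": 0},
    {"dx": 0, "dy": 0, "dz": 3, "ax": 0, "ay": 0, "az": 0},
    {"dx": 0, "dy": 0, "dz": 1, "ax": 0, "ay": 0, "az": 0},
    {"dx": 0, "dy": 0, "dz": 0, "ax": 0, "ay": 0, "az": 0}
  ]
}}

```text
time_s: 8.2
tool_pos: [0.4883, 0.2696, 0.0628]
eef_rot: [[0.118, 0.993, -0.001], [0.993, -0.118, -0.001], [-0.001, -0.001, -1.0]]
wrist_force: [0.3, -1.2, -4.1]
finger_gap: 0.0334
finger_force: 60.5
```

Emit:
{"name": "servo_tool", "arguments": {
  "targets": [
    {"dx": 0, "dy": 0, "dz": 1, "ax": 0, "ay": 0, "az": 0},
    {"dx": 0, "dy": 0, "dz": 1, "ax": 0, "ay": 0, "az": 0},
    {"dx": 0, "dy": 0, "dz": 0, "ax": 0, "ay": 0, "az": 0}
  ]
}}

```text
time_s: 8.5
tool_pos: [0.4885, 0.2696, 0.0613]
eef_rot: [[0.118, 0.993, -0.0], [0.993, -0.118, -0.001], [-0.001, 0.0, -1.0]]
wrist_force: [-0.5, -3.3, 0.0]
finger_gap: 0.0334
finger_force: 60.9
```

Emit:
{"name": "servo_tool", "arguments": {
  "targets": [
    {"dx": 0, "dy": 0, "dz": 1, "ax": 0, "ay": 0, "az": 0},
    {"dx": 0, "dy": 0, "dz": 0, "ax": 0, "ay": 0, "az": 0}
  ]
}}

```text
time_s: 8.7
tool_pos: [0.4885, 0.2697, 0.0612]
eef_rot: [[0.118, 0.993, 0.0], [0.993, -0.118, -0.002], [-0.001, 0.0, -1.0]]
wrist_force: [-3.0, -4.8, 7.0]
finger_gap: 0.0334
finger_force: 61.8
```

Seated: TCP at 61.2 mm as predicted, with contact force building. Let go and rise.

Emit:
{"name": "servo_tool", "arguments": {
  "targets": [
    {"dx": 0, "dy": 0, "dz": 0, "ax": 0, "ay": 0, "az": 0},
    {"dx": 0, "dy": 0, "dz": 0, "ax": 0, "ay": 0, "az": 0},
    {"dx": 0, "dy": 0, "dz": 0, "ax": 0, "ay": 0, "az": 0},
    {"dx": 0, "dy": 0, "dz": 0, "ax": 0, "ay": 0, "az": 0},
    {"dx": 0, "dy": 0, "dz": 0, "ax": 0, "ay": 0, "az": 0},
    {"dx": 0, "dy": 0, "dz": 0, "ax": 0, "ay": 0, "az": 0}
  ],
  "grip": 0
}}

```text
time_s: 9.3
tool_pos: [0.4885, 0.2702, 0.0602]
eef_rot: [[0.117, 0.993, 0.0], [0.993, -0.117, 0.0], [0.0, 0.0, -1.0]]
wrist_force: [0.5, -0.1, 0.3]
finger_gap: 0.0853
finger_force: 0.0
```

Emit:
{"name": "servo_tool", "arguments": {
  "targets": [
    {"dx": 0, "dy": 0, "dz": -10, "ax": 0, "ay": 0, "az": 0},
    {"dx": 0, "dy": 0, "dz": -20, "ax": 0, "ay": 0, "az": 0},
    {"dx": 0, "dy": 0, "dz": -40, "ax": 0, "ay": 0, "az": 0},
    {"dx": 0, "dy": 0, "dz": -45, "ax": 0, "ay": 0, "az": 0},
    {"dx": 0, "dy": 0, "dz": -45, "ax": 0, "ay": 0, "az": 0},
    {"dx": 0, "dy": 0, "dz": 0, "ax": 0, "ay": 0, "az": 0},
    {"dx": 0, "dy": 0, "dz": 0, "ax": 0, "ay": 0, "az": 0}
  ]
}}

```text
time_s: 10.0
tool_pos: [0.489, 0.2704, 0.222]
eef_rot: [[0.118, 0.993, 0.003], [0.993, -0.118, 0.001], [0.001, 0.003, -1.0]]
wrist_force: [0.1, -0.7, -0.7]
finger_gap: 0.0855
finger_force: 0.0
```

```bash
python3 - <<'E'
from h import *
w=wrist("w6"); print(w['p'].round(4),yaw(w),r.get_state()['q'].round(1))
E
```

```text
[0.489  0.2704 0.222 ] 83.2459436044738 [ -0.3  18.  -40.4 101.5  12.8  65.2 -51.5]
```

View pics/w6.png

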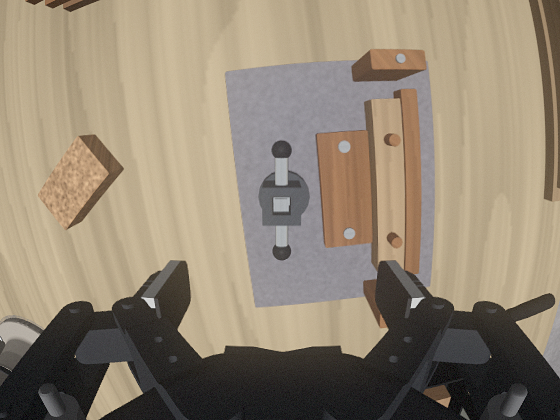

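The handle stands fully down on its spindle (hub (281,204), balls (282,149) and (282,252)). The dowels show at about (393,140) and (395,240). Now measure the dowels.

```bash
cat > dow.py <<'E'
from h import *
import pickle,sys
w=pickle.load(open('w6.pkl','rb'))
h=cv2.cvtColor(w['img'],cv2.COLOR_RGB2HSV)
print(h[180,385],h[139,392],h[241,396],h[139,388],h[139,397])
for y0,y1 in((125,155),(225,257)):
    for v in range(y0,y1,3): print(v,' '.join('%3d'%x for x in h[v,380:408,1]))
E
python3 dow.py
```

```text
[ 17  76 187] [ 14 116 170] [ 13 114 170] [ 12  99 103] [ 13 113 171]
125  76  72  78  74  77  77  79  73  77  76  78  74  76  76  74  78  75  78  80  76  74  71  98 116 108 116 111 112
128  76  73  73  72  75  78  76  77  77  77  76  76  72  75  77  75  77  77  77  76  77  72  95 111 114 110 113 113
131  80  76  75  78  78  77  79  80  77  77  76  76  76  74  76  76  74  75  78  78  78  72  83 107 115 114 110 110
134  74  76  76  77  75  79  87 120 104 117 106 108 117 109 108 103  98  86  77  79  77  76  74 105 117 112 118 117
137  77  73  75  82 100 109 110 109 106 112 114 111 112 116 115 110 111 112 111 108  83  76  74 103 120 111 111 106
140  76  76  76  82 105 106 110 105 104 119 116 114 109 116 113 115 115 115 113 116 102  80  70 107 116 109 117 115
143  76  74  77  76  81  94 109 100 108 101 116 112 119 111 112 111 112 114 113 102  84  75  70 111 106 114 113 112
146  73  75  76  77  78  77  77  75  78  78  77  73  77  81  95  91  85  80  75  77  77  78  73  93 104 116 112 113
149  75  77  74  77  77  73  79  79  83  77  77  76  77  75  75  78  77  77  77  76  80  78  72  84 11
[... 705 characters left out ...]
 115
240  73  76  76  72  73  79  77  92 113 114 108 118 117 116 106 115 111 117 115 113 117 115  85  76  83 109 112 115
243  75  73  72  74  73  77  75  78  81  86 105 120 114 111 108 116 116 115 118 107 116 110  87  76  84 113 110 114
246  75  75  76  74  75  72  76  76  77  78  78  78  93 115 114 115 113 112 120 116  98  74  76  76  87 113 115 116
249  75  74  72  76  76  76  77  77  75  76  79  79  76  72  76  76  75  75  75  75  73  73  77  80  97 115 113 114
252  76  73  74  73  77  77  74  76  78  77  76  77  78  75  72  75  76  75  73  73  75  77  74  79  95 113 119 115
255  75  72  75  72  76  73  76  72  74  76  76  79  77  77  79  76  76  73  75  74  74  77  74  79  90 114 111 112
```

```bash
cat > dow.py <<'E'
from h import *
import pickle,sys
def dowels(w,rois,vt=140,z=.066):
    h=cv2.cvtColor(w['img'],cv2.COLOR_RGB2HSV); out=[]
    for x0,x1,y0,y1 in rois:
        m=np.zeros(h.shape[:2],np.uint8); m[y0:y1,x0:x1]=((h[...,1]>95)&(h[...,2]>vt))[y0:y1,x0:x1]
        n,l,st,c=cv2.connectedComponentsWithStats(m); i=np.argmax(st[1:,4])+1
        print(st[i],c[i].round(2)); out.append(c[i])
    return np.array(out)
if __name__=="__main__":
    w=pickle.load(open('w6.pkl','rb'))
    d=dowels(w,[(380,401,125,155),(380,403,225,257)])
    P=wplane(w,d,.066); print(P.round(4),P.mean(0),(P[0]-P[1])*1000,np.degrees(np.arctan2(*(P[0]-P[1])[[0,1]])))
    # check against w4's view of the near dowel (438,64)
    o=pickle.load(open('w4.pkl','rb')); e=dowels(o,[(420,455,45,80)]); print(wplane(o,e,.066)); 
    print(wtri(w,d[1],o,e[0]), [wtri(w,x,o,e[0])[1] for x in d])
    b=wplane(w,np.array([(226,72),(257,306)]),.018); print(b, np.degrees(np.arctan2(*(b[0]-b[1])[[0,1]])))
E
python3 dow.py
```

```text
[389 134  12  12 110] [394.41 139.62]
[392 237  11  11  94] [396.77 242.14]
[[0.5985 0.317  0.066 ]
 [0.5968 0.2172 0.066 ]] [0.59768178 0.26712836 0.066     ] [ 1.6886972  99.82147807  0.        ] 0.969190157773172
[436  45  19  30 388] [446.59  57.63]
[[0.6029219  0.21901631 0.066     ]]
(array([0.59441512, 0.22065667, 0.07731169]), np.float64(0.0034302561464463533)) [np.float64(0.09783023843016667), np.float64(0.0034302561464463533)]
[[0.44717618 0.40332836 0.018     ]
 [0.4431855  0.13684756 0.018     ]] 0.8579667863070263
```

Dowel spacing measures 99.8 mm at z 66, which confirms the height; their midpoint is (0.598, 0.267) and the jig yaw is about -1°. On to the rail.

Emit:
{"name": "servo_tool", "arguments": {
  "targets": [
    {"dx": -43, "dy": 15, "dz": -2, "ax": 0, "ay": 0, "az": 0},
    {"dx": -43, "dy": 15, "dz": -2, "ax": 0, "ay": 0, "az": 0},
    {"dx": -43, "dy": 16, "dz": 0, "ax": 0, "ay": 0, "az": 0},
    {"dx": -43, "dy": 16, "dz": 0, "ax": 0, "ay": 0, "az": 0},
    {"dx": -43, "dy": 16, "dz": 0, "ax": 0, "ay": 0, "az": 0},
    {"dx": -43, "dy": 16, "dz": 0, "ax": 0, "ay": 0, "az": 0},
    {"dx": -44, "dy": 16, "dz": 0, "ax": 0, "ay": 0, "az": 0},
    {"dx": -44, "dy": 16, "dz": 0, "ax": 0, "ay": 0, "az": 0}
  ]
}}

```text
time_s: 10.85
tool_pos: [0.5718, -0.0902, 0.2223]
eef_rot: [[0.117, 0.993, -0.004], [0.993, -0.117, 0.0], [-0.0, -0.004, -1.0]]
wrist_force: [0.8, 0.5, 0.0]
finger_gap: 0.0851
finger_force: 0.0
```

Emit:
{"name": "servo_tool", "arguments": {
  "targets": [
    {"dx": -44, "dy": 15, "dz": 0, "ax": 0, "ay": 0, "az": 0},
    {"dx": -44, "dy": 15, "dz": 0, "ax": 0, "ay": 0, "az": 0},
    {"dx": -44, "dy": 15, "dz": 0, "ax": 0, "ay": 0, "az": 0},
    {"dx": 0, "dy": 0, "dz": 0, "ax": 0, "ay": 0, "az": 8},
    {"dx": 0, "dy": 0, "dz": 0, "ax": 0, "ay": 0, "az": 8},
    {"dx": 0, "dy": 0, "dz": 0, "ax": 0, "ay": 0, "az": 8},
    {"dx": 0, "dy": 0, "dz": 0, "ax": 0, "ay": 0, "az": 8},
    {"dx": 0, "dy": 0, "dz": 0, "ax": 0, "ay": 0, "az": 8}
  ]
}}

```text
time_s: 11.65
tool_pos: [0.6008, -0.2244, 0.2218]
eef_rot: [[0.732, 0.681, -0.004], [0.681, -0.732, 0.001], [-0.002, -0.004, -1.0]]
wrist_force: [0.5, 0.9, -0.5]
finger_gap: 0.0852
finger_force: 0.0
```

Emit:
{"name": "servo_tool", "arguments": {
  "targets": [
    {"dx": 0, "dy": 0, "dz": 0, "ax": 0, "ay": 0, "az": 8.5},
    {"dx": 0, "dy": 0, "dz": 0, "ax": 0, "ay": 0, "az": 8.5},
    {"dx": 0, "dy": 0, "dz": 0, "ax": 0, "ay": 0, "az": 8.5},
    {"dx": 0, "dy": 0, "dz": 0, "ax": 0, "ay": 0, "az": 8.5},
    {"dx": 0, "dy": 0, "dz": 0, "ax": 0, "ay": 0, "az": 8.5},
    {"dx": 0, "dy": 0, "dz": 0, "ax": 0, "ay": 0, "az": 8},
    {"dx": 0, "dy": 0, "dz": 0, "ax": 0, "ay": 0, "az": 0},
    {"dx": 0, "dy": 0, "dz": 0, "ax": 0, "ay": 0, "az": 0}
  ]
}}

```text
time_s: 12.45
tool_pos: [0.6013, -0.2244, 0.2227]
eef_rot: [[0.992, -0.123, -0.003], [-0.123, -0.992, 0.001], [-0.003, -0.0, -1.0]]
wrist_force: [-0.7, 0.3, 0.0]
finger_gap: 0.0855
finger_force: 0.0
```

```bash
python3 - <<'E'
from h import *
w=wrist("w7"); s=r.get_state(); print(s['time_s'],w['p'].round(4),yaw(w),w['R'][:,2],s['q'].round(1))
h=cv2.cvtColor(w['img'],cv2.COLOR_RGB2HSV)
# expected hole pixels region: print dark blobs
m=np.zeros(h.shape[:2],np.uint8); m[60:300,230:335]=(h[60:300,230:335,2]<120)
n,l,st,c=cv2.connectedComponentsWithStats(m)
for i in range(1,n):
    if st[i,4]>20: print(st[i],c[i].round(1),wplane(w,c[i],.035).round(4))
E
```

```text
12.5 [ 0.6013 -0.2244  0.2227] -7.072442936309077 [-2.75434407e-03  6.40747127e-04 -9.99996002e-01] [ 23.9  23.1  -9.8  90.2   4.1  67.2 -83.8]
[232  60   7  10  27] [235.1  63.1] [[ 0.7376 -0.194   0.035 ]]
[277 236   6   9  21] [279.3 240.2] [[ 0.5528 -0.2142  0.035 ]]
```

```bash
python3 - <<'E'
from h import *
import pickle
w=pickle.load(open('w7.pkl','rb'));h=cv2.cvtColor(w['img'],cv2.COLOR_RGB2HSV)
for v in (125,150,185,210,225): print(v,'S',' '.join('%d'%x for x in h[v,250:316:2,1]),'| V',' '.join('%d'%x for x in h[v,250:316:2,2]))
for v in range(138,160,3): print(v,' '.join('%d'%x for x in h[v,270:296,2]))
for v in range(228,254,3): print(v,' '.join('%d'%x for x in h[v,268:296,2]))
E
```

```text
125 S 58 62 61 60 61 60 62 59 62 62 74 71 77 72 74 71 75 71 72 70 73 75 72 74 73 68 61 60 59 59 60 59 63 | V 197 193 196 195 195 195 197 199 196 197 193 197 188 194 196 197 198 201 198 200 203 201 203 197 191 194 201 200 200 200 201 200 199
150 S 60 62 61 61 60 60 61 60 60 61 73 79 74 75 71 71 75 81 79 72 73 72 72 74 76 63 59 59 58 61 58 59 58 | V 195 193 193 196 194 195 198 196 197 197 192 187 192 195 198 198 196 190 196 201 200 203 202 201 194 199 203 202 203 202 203 204 205
185 S 60 57 59 58 57 58 57 58 57 57 74 75 70 73 76 74 73 75 75 72 75 71 71 73 76 61 61 61 58 61 60 61 60 | V 208 210 209 211 210 211 210 210 212 213 187 190 199 204 198 196 195 191 191 197 198 201 201 199 185 204 201 200 202 201 200 200 201
210 S 60 58 58 58 59 58 57 58 59 57 76 74 72 73 74 75 74 77 77 72 75 74 74 78 76 58 60 61 59 60 58 59 59 | V 205 206 206 206 204 207 206 206 204 207 190 193 199 202 200 197 197 196 193 194 197 197 197 194 191 201 203 200 203 203 202 203 203
225 S 59 58 58 58 57 62 58 58 61 59 77 72 71 73 73 75 73 74 75 76 71 75 75 75 68 60 60 59 61 61 59 60 62 | V 203 204 204 203 203 202 201
[... 1312 characters left out ...]
 192
237 201 191 188 190 192 196 202 200 207 151 112 120 122 122 122 125 123 125 129 124 119 132 204 198 193 191 193 193
240 195 188 188 190 192 197 201 203 206 110 119 117 123 116 118 123 118 121 122 120 119 118 173 198 193 192 192 192
243 190 190 188 189 193 198 199 202 201 193 152 116 121 123 119 121 122 123 120 120 135 196 200 196 194 191 191 190
246 190 190 191 188 195 197 199 200 201 199 198 199 196 191 196 193 186 188 187 194 195 197 197 195 192 191 192 191
249 189 187 191 188 195 197 200 199 201 199 198 194 196 196 199 196 193 187 190 191 192 196 195 193 191 192 193 191
252 194 190 191 191 193 199 199 201 200 198 199 197 195 194 197 198 194 191 190 192 193 195 195 194 193 193 192 191
```

```bash
python3 - <<'E'
from h import *
import pickle
w=pickle.load(open('w7.pkl','rb'));o=pickle.load(open('w2.pkl','rb'))
P=wplane(w,[(284.5,141.5),(283.7,239)],.035); print(P.round(4),totool(w,P).round(1),totool(w,P.mean(0)))
print([totool(w,wplane(w,[(269,v),(298.5 if v>150 else 299.3,v)],.035))[:,1].round(1) for v in(125,210)])
for a,b in(((509,214),(284.5,141.5)),((439,248),(283.7,239))): print(wtri(o,a,w,b))
E
```

```text
[[ 0.6532 -0.232   0.035 ]
 [ 0.5536 -0.2189  0.035 ]] [[ 52.9   1.2 187.6]
 [-47.5   0.4 187.9]] [  2.69280169   0.83128533 187.73239757]
[array([-13.9,  15.6]), array([-14.5,  15.5])]
(array([ 0.65317295, -0.23203617,  0.03478146]), np.float64(4.2957262421343796e-06))
(array([ 0.55346117, -0.21887902,  0.03466544]), np.float64(2.3957634202788438e-05))
```

Triangulation puts the hole tops at z 34.7 mm, with the rail nearly aligned. Descend and grip.

Emit:
{"name": "servo_tool", "arguments": {
  "targets": [
    {"dx": 2.5, "dy": 1, "dz": 20, "ax": 0, "ay": 0, "az": 0.5},
    {"dx": 0, "dy": 0, "dz": 45, "ax": 0, "ay": 0, "az": 0},
    {"dx": 0, "dy": 0, "dz": 45, "ax": 0, "ay": 0, "az": 0},
    {"dx": 0, "dy": 0, "dz": 40, "ax": 0, "ay": 0, "az": 0},
    {"dx": 0, "dy": 0, "dz": 30, "ax": 0, "ay": 0, "az": 0},
    {"dx": 0, "dy": 0, "dz": 15, "ax": 0, "ay": 0, "az": 0},
    {"dx": 0, "dy": 0, "dz": 7, "ax": 0, "ay": 0, "az": 0},
    {"dx": 0, "dy": 0, "dz": 0, "ax": 0, "ay": 0, "az": 0}
  ]
}}

```text
time_s: 13.3
tool_pos: [0.6046, -0.2261, 0.0222]
eef_rot: [[0.991, -0.134, -0.0], [-0.134, -0.991, 0.0], [-0.0, -0.0, -1.0]]
wrist_force: [-1.0, -0.9, -0.8]
finger_gap: 0.0853
finger_force: 0.0
```

Emit:
{"name": "servo_tool", "arguments": {
  "targets": [
    {"dx": 0, "dy": 0, "dz": 0, "ax": 0, "ay": 0, "az": 0},
    {"dx": 0, "dy": 0, "dz": 0, "ax": 0, "ay": 0, "az": 0},
    {"dx": 0, "dy": 0, "dz": 0, "ax": 0, "ay": 0, "az": 0},
    {"dx": 0, "dy": 0, "dz": 0, "ax": 0, "ay": 0, "az": 0},
    {"dx": 0, "dy": 0, "dz": 0, "ax": 0, "ay": 0, "az": 0},
    {"dx": 0, "dy": 0, "dz": 0, "ax": 0, "ay": 0, "az": 0},
    {"dx": 0, "dy": 0, "dz": 0, "ax": 0, "ay": 0, "az": 0},
    {"dx": 0, "dy": 0, "dz": 0, "ax": 0, "ay": 0, "az": 0}
  ],
  "grip": 255,
  "grip_force": 60
}}

```text
time_s: 14.1
tool_pos: [0.6054, -0.2263, 0.0235]
eef_rot: [[0.991, -0.135, 0.002], [-0.135, -0.991, -0.001], [0.002, 0.0, -1.0]]
wrist_force: [0.6, 1.0, 6.4]
finger_gap: 0.0289
finger_force: 61.5
```

```bash
python3 - <<'E'
from h import *
s=r.get_state(); R=np.array(s['eef_rot']);p=np.array(s['tool_pos'])
print(s['time_s'],p.round(4),R.round(4),np.degrees(np.arctan2(R[1,0],R[0,0])))
H=np.array([[.6532,-.232,.035],[.5535,-.2189,.035]]); T=(H-p)@R*1000; print(T.round(1),T.mean(0).round(1))
E
```

```text
14.1 [ 0.6054 -0.2263  0.0235] [[ 9.909e-01 -1.348e-01  1.900e-03]
 [-1.348e-01 -9.909e-01 -7.000e-04]
 [ 2.000e-03  4.000e-04 -1.000e+00]] -7.745312590413673
[[ 48.2  -0.7 -11.4]
 [-52.4  -0.3 -11.6]] [ -2.1  -0.5 -11.5]
```

Emit:
{"name": "servo_tool", "arguments": {
  "targets": [
    {"dx": 0, "dy": 0, "dz": -15, "ax": 0, "ay": 0, "az": 0},
    {"dx": 0, "dy": 0, "dz": -35, "ax": 0, "ay": 0, "az": 0},
    {"dx": 0, "dy": 0, "dz": -45, "ax": 0, "ay": 0, "az": 0},
    {"dx": 0, "dy": 0, "dz": -45, "ax": 0, "ay": 0, "az": 0},
    {"dx": 0, "dy": 0, "dz": -40, "ax": 0, "ay": 0, "az": 0},
    {"dx": 0, "dy": 0, "dz": -20, "ax": 0, "ay": 0, "az": 0},
    {"dx": 0, "dy": 0, "dz": 0, "ax": 0, "ay": 0, "az": -5},
    {"dx": 0, "dy": 0, "dz": 0, "ax": 0, "ay": 0, "az": -8}
  ]
}}

```text
time_s: 14.9
tool_pos: [0.6044, -0.226, 0.2239]
eef_rot: [[0.995, 0.096, 0.001], [0.096, -0.995, -0.001], [0.001, 0.001, -1.0]]
wrist_force: [-0.3, 0.8, -1.5]
finger_gap: 0.0288
finger_force: 60.6
```

Emit:
{"name": "servo_tool", "arguments": {
  "targets": [
    {"dx": 0, "dy": 0, "dz": 0, "ax": 0, "ay": 0, "az": -8.5},
    {"dx": 0, "dy": 0, "dz": 0, "ax": 0, "ay": 0, "az": -8.5},
    {"dx": 0, "dy": 0, "dz": 0, "ax": 0, "ay": 0, "az": -8.5},
    {"dx": 0, "dy": 0, "dz": 0, "ax": 0, "ay": 0, "az": -8.5},
    {"dx": 0, "dy": 0, "dz": 0, "ax": 0, "ay": 0, "az": -8.5},
    {"dx": 0, "dy": 0, "dz": 0, "ax": 0, "ay": 0, "az": -8.5},
    {"dx": 0, "dy": 0, "dz": 0, "ax": 0, "ay": 0, "az": -8.5},
    {"dx": 0, "dy": 0, "dz": 0, "ax": 0, "ay": 0, "az": -8.5}
  ]
}}

```text
time_s: 15.7
tool_pos: [0.6037, -0.2261, 0.2224]
eef_rot: [[0.282, 0.959, -0.001], [0.959, -0.282, -0.0], [-0.001, -0.001, -1.0]]
wrist_force: [0.9, -0.7, -0.9]
finger_gap: 0.0288
finger_force: 60.6
```

Emit:
{"name": "servo_tool", "arguments": {
  "targets": [
    {"dx": 0, "dy": 0, "dz": 0, "ax": 0, "ay": 0, "az": -8.5},
    {"dx": 0, "dy": 0, "dz": 0, "ax": 0, "ay": 0, "az": -7},
    {"dx": 20, "dy": 0, "dz": 0, "ax": 0, "ay": 0, "az": 0},
    {"dx": 35, "dy": -2, "dz": 0, "ax": 0, "ay": 0, "az": 0},
    {"dx": 45, "dy": -2, "dz": 0, "ax": 0, "ay": 0, "az": 0},
    {"dx": 45, "dy": -2, "dz": 0, "ax": 0, "ay": 0, "az": 0},
    {"dx": 45, "dy": -2, "dz": 0, "ax": 0, "ay": 0, "az": 0},
    {"dx": 45, "dy": -2, "dz": 0, "ax": 0, "ay": 0, "az": 0}
  ]
}}

```text
time_s: 16.5
tool_pos: [0.5987, 0.0105, 0.2225]
eef_rot: [[0.022, 1.0, -0.001], [1.0, -0.022, -0.001], [-0.001, -0.0, -1.0]]
wrist_force: [0.6, 1.6, -2.1]
finger_gap: 0.0289
finger_force: 60.6
```

Emit:
{"name": "servo_tool", "arguments": {
  "targets": [
    {"dx": 45, "dy": -2, "dz": 0, "ax": 0, "ay": 0, "az": 0},
    {"dx": 45, "dy": -2, "dz": 0, "ax": 0, "ay": 0, "az": 0},
    {"dx": 45, "dy": -2, "dz": 0, "ax": 0, "ay": 0, "az": 0},
    {"dx": 45, "dy": 0, "dz": 0, "ax": 0, "ay": 0, "az": 0},
    {"dx": 40, "dy": 0, "dz": 0, "ax": 0, "ay": 0, "az": 0},
    {"dx": 25, "dy": 0, "dz": 0, "ax": 0, "ay": 0, "az": 0},
    {"dx": 0, "dy": 0, "dz": 0, "ax": 0, "ay": 0, "az": 0},
    {"dx": 0, "dy": 0, "dz": 0, "ax": 0, "ay": 0, "az": 0}
  ]
}}

```text
time_s: 17.3
tool_pos: [0.5984, 0.2541, 0.2221]
eef_rot: [[0.021, 1.0, -0.001], [1.0, -0.021, -0.001], [-0.001, -0.001, -1.0]]
wrist_force: [-0.2, -0.5, -0.9]
finger_gap: 0.0289
finger_force: 60.6
```

```bash
cat > st.py <<'E'
from h import *
w=wrist("w8"); s=r.get_state(); print(s['time_s'],w['p'].round(4),yaw(w),w['R'][:,2].round(4),s['finger_gap'],s['wrist_force'])
c=w['p']+w['R']@[-.0021,0,.0235]; print('rail underside centre',c.round(4),'to go (tool mm)',((np.array([.5977,.2671,.081])-c)@w['R']*1000).round(1),'turn az',yaw(w)-89.03)
E
python3 st.py
```

```text
17.35 [0.5984 0.2541 0.2221] 88.82323005561479 [-6.0e-04 -1.5e-03 -1.0e+00] 0.028951029387235445 [-0.26864122 -0.08227103 -1.34327122]
rail underside centre [0.5984 0.2519 0.1986] to go (tool mm) [ 15.3  -0.9 117.6] turn az -0.2067699443852149
```

Emit:
{"name": "servo_tool", "arguments": {
  "targets": [
    {"dx": 0, "dy": -40, "dz": 0, "ax": 0, "ay": 0, "az": 0},
    {"dx": 0, "dy": -40, "dz": 0, "ax": 0, "ay": 0, "az": 0},
    {"dx": 0, "dy": 0, "dz": 0, "ax": 0, "ay": 0, "az": 0},
    {"dx": 0, "dy": 0, "dz": 0, "ax": 0, "ay": 0, "az": 0}
  ]
}}

```text
time_s: 17.75
tool_pos: [0.519, 0.2539, 0.2226]
eef_rot: [[0.024, 1.0, 0.001], [1.0, -0.024, -0.002], [-0.002, 0.001, -1.0]]
wrist_force: [0.6, -1.1, -1.1]
finger_gap: 0.0288
finger_force: 60.7
```

```bash
python3 - <<'E'
from h import *
from dow import dowels
w=wrist("w9"); print(w['p'].round(4),yaw(w))
def proj(P): # world->pixel
    T=w['T']; q=((P-w['p'])@w['R']-T[:3,3])@T[:3,:3]; n=np.hypot(q[0],q[1]); return w['K'][:2,2]+w['K'][0,0]*np.arctan2(n,q[2])*q[:2]/n
pr=[proj(np.array(p)) for p in ([.5985,.317,.066],[.5968,.2172,.066])]; print(pr)
d=dowels(w,[(int(p[0])-11,int(p[0])+11,int(p[1])-14,int(p[1])+14) for p in pr])
P=wplane(w,d,.066); print(P.round(4),P.mean(0).round(4),(P[0]-P[1])*1000)
import pickle; o=pickle.load(open('w6.pkl','rb'))
for a,b in zip([(394.41,139.62),(396.77,242.14)],d): print(wtri(o,a,w,b))
# rail holes in hand
h=cv2.cvtColor(w['img'],cv2.COLOR_RGB2HSV)
for t in ([.048,0,-.0115],[-.052,0,-.0115]):
    p=proj(w['p']+w['R']@np.array(t)); print('hole pred',p)
    x,y=p.astype(int)
    for v in range(max(y-24,0),y+24,4): print(v,' '.join('%d'%q for q in h[v,x-26:x+26:2,2]))
E
```

```text
[0.519  0.2539 0.2226] 88.65168351152488
[array([368.55709784, 131.44877787]), array([363.81089162, 236.89495355])]
[364 125  12  13 124] [369.28 131.16]
[359 232  12  11 101] [364.28 236.98]
[[0.5992 0.3173 0.066 ]
 [0.5973 0.2171 0.066 ]] [0.5982 0.2672 0.066 ] [  1.91107746 100.17987842   0.        ]
(array([0.60008861, 0.31700404, 0.06205786]), np.float64(0.0005598149556411731))
(array([0.59840593, 0.2154613 , 0.06159402]), np.float64(0.0001367322018018479))
hole pred [281.73032307 177.03422756]
153 183 185 187 188 189 190 188 189 190 189 191 188 185 184 184 186 190 191 191 194 193 194 198 194 196 197
157 185 185 189 190 190 191 188 189 190 190 186 180 179 179 182 185 184 189 192 193 195 195 194 195 195 196
161 183 183 186 189 188 189 189 185 184 145 153 152 157 159 157 159 161 154 145 195 195 193 195 197 195 196
165 184 183 187 189 189 187 186 90 111 113 79 156 158 156 156 156 159 153 150 173 162 191 196 195 197 195
169 183 186 187 190 186 161 103 89 107 110 112 82 157 156 157 157 156 155 151 172 163 126 153 197 198 195
173 185 185 189 190 190 101 105 104 111 107 112 108 101 157
[... 1017 characters left out ...]
42 43 49 40 48 48 39 46 48 42 43 45 42 39 41
371 37 43 33 41 40 34 41 36 45 45 41 38 41 43 44 40 45 38 41 44 44 38 38 43 38 41
375 36 40 39 42 41 41 41 39 41 38 37 41 37 42 46 36 33 37 39 41 39 38 44 38 44 38
379 34 36 33 37 37 34 35 40 35 38 42 33 34 33 41 35 37 36 33 38 37 27 39 39 35 37
383 37 33 30 38 38 33 32 37 40 34 34 31 37 32 39 43 35 38 31 37 41 35 38 36 40 31
387 38 34 35 37 36 44 39 33 31 35 37 38 35 37 33 24 34 30 43 40 22 33 35 30 36 33
391 30 26 30 35 30 33 34 41 38 35 29 37 32 39 34 36 35 28 35 37 37 39 32 29 32 28
395 35 33 31 32 41 35 24 36 35 32 31 29 25 35 34 33 38 32 32 30 35 22 34 29 32 35
399 37 33 25 38 29 36 32 37 30 29 31 33 21 32 31 33 35 34 30 38 28 35 36 32 34 34
```

The dowel midpoint from a second view is (0.598, 0.267), and the in-hand hole sits where predicted. Go over the dowels and check before descending.

Emit:
{"name": "servo_tool", "arguments": {
  "targets": [
    {"dx": 7, "dy": 39, "dz": 10, "ax": 0, "ay": 0, "az": 0},
    {"dx": 10, "dy": 39, "dz": 20, "ax": 0, "ay": 0, "az": -0.2},
    {"dx": 0, "dy": 0, "dz": 20, "ax": 0, "ay": 0, "az": 0},
    {"dx": 0, "dy": 0, "dz": 0, "ax": 0, "ay": 0, "az": 0},
    {"dx": 0, "dy": 0, "dz": 0, "ax": 0, "ay": 0, "az": 0},
    {"dx": 0, "dy": 0, "dz": 0, "ax": 0, "ay": 0, "az": 0}
  ]
}}

```text
time_s: 18.4
tool_pos: [0.5978, 0.2714, 0.1738]
eef_rot: [[0.019, 1.0, 0.002], [1.0, -0.019, 0.001], [0.001, 0.002, -1.0]]
wrist_force: [-0.4, 0.4, 0.1]
finger_gap: 0.0285
finger_force: 60.6
```

```bash
cat > st.py <<'E'
from h import *
S=[]
for i in range(4):
    w=wrist("w10"); S.append(np.r_[w['p'],yaw(w),w['R'][:2,2]]); R=w['R']
m=np.mean(S,0); print(r.get_state()['time_s'],m.round(4),np.std(S,0).round(4),r.get_state()['finger_gap'])
c=m[:3]+R@[-.002,0,.0235]; print('rail underside',c.round(4),'to go',((np.array([.598,.2672,.081])-c)@R*1000).round(1),'az',m[3]-88.97)
E
python3 st.py
```

```text
18.6 [5.97700e-01 2.71500e-01 1.73900e-01 8.89498e+01 2.30000e-03 7.00000e-04] [0.0001 0.     0.0001 0.0115 0.0002 0.0001] 0.028812419852753197
rail underside [0.5977 0.2695 0.1504] to go [-2.3  0.1 69.4] az -0.020216122326885966
```

Emit:
{"name": "servo_tool", "arguments": {
  "targets": [
    {"dx": -2, "dy": 0, "dz": 15, "ax": 0, "ay": 0, "az": 0},
    {"dx": 0, "dy": 0, "dz": 20, "ax": 0, "ay": 0, "az": 0},
    {"dx": 0, "dy": 0, "dz": 15, "ax": 0, "ay": 0, "az": 0},
    {"dx": 0, "dy": 0, "dz": 10, "ax": 0, "ay": 0, "az": 0},
    {"dx": 0, "dy": 0, "dz": 5, "ax": 0, "ay": 0, "az": 0},
    {"dx": 0, "dy": 0, "dz": 2, "ax": 0, "ay": 0, "az": 0},
    {"dx": 0, "dy": 0, "dz": 0, "ax": 0, "ay": 0, "az": 0},
    {"dx": 0, "dy": 0, "dz": 0, "ax": 0, "ay": 0, "az": 0}
  ]
}}

```text
time_s: 19.4
tool_pos: [0.5977, 0.2696, 0.106]
eef_rot: [[0.018, 1.0, 0.001], [1.0, -0.018, 0.001], [0.001, 0.001, -1.0]]
wrist_force: [-0.3, -0.5, -1.6]
finger_gap: 0.0289
finger_force: 60.6
```

```bash
python3 st.py; python3 - <<'E'
from h import *
t=cam('top'); s=cam('scene')
a=cv2.resize(t['img'][145:240,95:215],None,fx=4.5,fy=4.5,interpolation=cv2.INTER_CUBIC)
b=cv2.resize(s['img'][125:200,270:385],None,fx=4.5,fy=4.5,interpolation=cv2.INTER_CUBIC)
b=cv2.resize(b,(a.shape[1]//1,a.shape[1]*b.shape[0]//b.shape[1])); o=np.hstack([a,np.vstack([b,np.zeros((a.shape[0]-b.shape[0],a.shape[1],3),np.uint8)])]) if b.shape[0]<a.shape[0] else a
cv2.imwrite('pics/fin.png',cv2.resize(o,(800,int(800*o.shape[0]/o.shape[1])))[:,:,::-1])
E
```

```text
19.6 [5.97700e-01 2.69500e-01 1.06000e-01 8.89494e+01 1.20000e-03 5.00000e-04] [0.     0.0001 0.     0.0004 0.0001 0.0001] 0.02890876175104214
rail underside [0.5977 0.2675 0.0825] to go [-0.3  0.3  1.5] az -0.02062059000326144
```

View pics/fin.png

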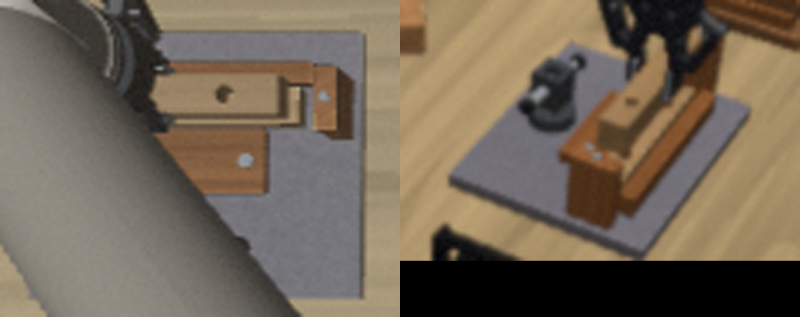

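The rail hovers level between the end stops over the lower rail (visible hole at (224,94) in the left panel). The handle sits down on its spindle in the right panel at (553,85). One millimetre down, settle and hand in.

Emit:
{"name": "servo_tool", "arguments": {
  "targets": [
    {"dx": 0, "dy": 0, "dz": 1, "ax": 0, "ay": 0, "az": 0},
    {"dx": 0, "dy": 0, "dz": 0, "ax": 0, "ay": 0, "az": 0},
    {"dx": 0, "dy": 0, "dz": 0, "ax": 0, "ay": 0, "az": 0},
    {"dx": 0, "dy": 0, "dz": 0, "ax": 0, "ay": 0, "az": 0},
    {"dx": 0, "dy": 0, "dz": 0, "ax": 0, "ay": 0, "az": 0}
  ]
}}

```text
time_s: 20.2
tool_pos: [0.5973, 0.2692, 0.1043]
eef_rot: [[0.018, 1.0, 0.0], [1.0, -0.018, -0.0], [-0.0, 0.0, -1.0]]
wrist_force: [0.6, 1.1, -1.2]
finger_gap: 0.0288
finger_force: 60.6
```

```bash
python3 - <<'E'
from h import *
s=r.get_state(); print(s['tool_pos'],s['finger_gap']); print(r.job_done())
E
```

```text
[0.59727634 0.26920064 0.10427885] 0.028770041421285652
the job is handed in; nothing more can be done
None
```

I handed the job in at about 20 s: the handle is fully down on the spindle and released, and the cap rail is held level about 15 mm above the dowels, each hole measured to within about 1 mm of its dowel.

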